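Find the well cover that slides and sweep the checkers in

ROBOT

A 7-joint arm with a two-finger parallel gripper is mounted at the origin on the work surface. World frame = base frame: x ahead of the robot, y to its left, z up, the work surface at z = 0. Lengths are in m, angles in rad, forces in N, time in s.
With the tool pointing down it reaches from about 0.4 to 0.875 m from the base axis. Payload 19.3 kg.
Tool frame: the origin (TCP) lies midway between the tips of the shut fingers; the grasp point (between the pads) lies 19 mm behind it (tcp_to_grasp is the z of the grasp point in the tool frame, in m); z points along the fingers, y is the line along which they close (so a half turn about z gives the same grasp; the last joint's range is limited). The gripper opens to 85 mm and grips with 20 to 120 N. Pads are 22 mm wide; open, the fingers measure 114 mm over their backs; the gripper's body (76 mm by 85 mm) begins 54 mm behind the grasp point. The pads swing forward as they close: fully open they stand 13 mm farther back than shut.
Start: joints at [1.079, 0.521, -0.036, 1.599, 0.021, 1.021, -0.113], TCP at [0.256, -0.57, 0.231] pointing down, gripper open.
Joint ranges: [-2.91, 2.91], [-0.3, 2.13], [-1.5, 1.42], [0.17, 2.43], [-1.26, 4.41], [0.16, 1.93], [-2.52, 2.52]. Speed limits (rad/s): [1.89, 1.89, 2.39, 2.39, 3.01, 3.01, 3.01].

INTERFACE

Orientations are given as [roll, pitch, yaw] about the fixed x, y, z axes, in that order (R = Rz(yaw) Ry(pitch) Rx(roll)).
In Python, from workcell import * gives the robot as it stands.
- The arm moves only by the tool send_rows, never from a script. Its argument "increments" is a list of rows, each a list of 3 entries, a list of its own where there are three numbers: the shift along the tool's x, y, z in mm, then the turn, a rotation vector about the tool's x, y, z in degrees, then the gripper's target within -1 to 1 (fully open at 1, half-way at 0, shut at -1). In form: [[[x, y, z], [wx, wy, wz], grip], ...]. A call has 1 to 10 rows; each row is the pose to reach, as a shift and turn from the pose commanded when the call began, along the tool's axes at that moment; what a row does not reach only later rows make up. A row lasts 1/10 s, in which the tool goes at most 50 mm and 8.59 degrees, less where a joint would pass 70% of its speed; a pose out of reach is approached as far as the arm can. A call with a gripper value outside its range is refused whole. The fingers move at their own pace and stop on an object; "newtons" is the grip in N (left out, the last holds). Time passes only in rows, so rows that repeat a pose let the fingers close. It gives the time, the measured TCP pose, the force, the opening and the grip force at its end, in the units of the state.
- observe(): the state, without advancing time (a new reading comes with each control period).
- grab_frame(name): name is "scene" or "top" or "wrist"; returns the picture (480x640x3 uint8, blue, green, red); there is no depth.
- camera_params(name): a dict with "fovy" (degrees; the focal length in pixels is half the picture's height over the tangent of half this angle, whatever the lens; pixels are square), "cx", "cy" (the principal point, pixels), "extrinsics" (4x4, takes a point from world to camera coordinates). Camera axes: x right, y down, z forward; pixel columns grow to the right and rows downward; lengths in m; the calibration is good to about 2 mm. The wrist camera is an equidistant fisheye: a pixel r from the principal point sees the ray r / f radians off the axis. A picture is of the moment at which its call begins: read the wrist's pose just before it. camera_params takes no time and is no camera call; for the wrist camera it gives the pose at the moment of the call.
- job_done(): hands the job in; it is judged then, once.
The state is a dict: "clock": time; "qpos": joint angles; "qd": joint speeds; "joint_efforts": joint torques, N m; "position": TCP position; "tool_rot": TCP orientation; "force": force on the tool from outside, world axes, zero at the start; "moment": the same for the moment, N m; "grip_width": finger opening in m; "finger_force": force on a finger pad.
Only numpy, scipy, OpenCV 4.12 (cv2) and the standard library are available. Lean on these libraries where they do the work, as an engineer would, in place of code of your own. Each camera call takes 0.05 s, during which the arm holds its last target. There are 200 camera calls.

TASK

The three cream checkers must go off the backgammon board into one of its two side wells, but a box left inside has wedged one of the two sliding well covers, and you can only tell which by trying. Feel gently which cover slides, push that one outward fully open without forcing the wedged one, then sweep the checkers into the open well with the scraper block, never touching them with the fingers. Leave the scraper standing upright on the cleared field, the wedged cover shut and the open one open, and do not disturb the doubling cube.

Things in the scene. Friction and masses are not known exactly. Their poses are not given: they have to be found in the camera images.
- case: Fixed cherry backgammon case, 180 mm (x) by 472 mm (y); origin: centre of its underside on the shelf, x away from the robot, y towards its left well. Rails 8 mm thick, 90 mm high, run along both x ends (x +-82 to +-90 mm). The field lies in the middle, a well at each y end. The clamp on its front is decoration
- field (a point): Centre of the green playing field's upper face, 78 mm above the shelf; axes as the case. The field spans x +-82 mm and y +-140 mm; at y +-140 mm it ends at the wells
- well_left (a point): Centre of the floor of the left (+y) well, 164 mm (x) by 88 mm (y: 140 to 228 mm from the case's centre), floor 72 mm below the field; its outer wall, 8 mm thick, is as high as the field. A box lies hidden inside: tall (wedges the cover) or thin (6 mm, harmless)
- well_right (a point): The same for the right (-y) well
- cover_left (a joint): Wooden cover of the left well, 160 mm (x) by 95 mm (y), 6 mm thick, underside level with the field (top 84 mm above the shelf). Slides outward (+y of the case): 0 m = shut, 0.080 m = fully open, at its stop. A free cover slides for about 2 N and stays where left; a wedged one stops dead after about 6 mm. Exactly one of the two is wedged. Over 35 N on a cover is damage
- cover_right (a joint): The same for the right well; slides outward (-y of the case): 0 m = shut, 0.080 m = fully open
- tab_left (a point): Brass finger tab fixed on the middle of the left cover, 60 mm long (case x), 12 mm thick (case y), 22 mm high; origin: centre of its foot, on the cover's top face; axes as the case. The flat cover reaches 47 mm from the tab's centre towards the field. Moves with the cover
- tab_right (a point): The same on the right cover
- checker_a_center (a point): Centre of a loose cream plastic checker, 60 mm diameter, 14 mm thick, about 50 g, lying flat on the field
- checker_b_center (a point): Centre of the second such checker
- checker_c_center (a point): Centre of the third such checker
- scraper_center (a point): Centre (31 mm above its underside) of the loose scraper block, about 180 g, standing on the shelf: dark wooden base 140 mm (its x) by 36 mm (its y) by 22 mm high, on top an orange grip rib 100 mm (x) by 22 mm (y) by 40 mm high; 62 mm high in all; both ends and both sides alike. Held by the rib across its y
- cube_center (a point): Centre of the white doubling cube, 36 mm, on the coaster; leave alone (not moved by 15 mm)
- coaster: Green coaster, 96 mm diameter, 5 mm thick, fixed to the shelf; origin at the centre of its underside
Mind the look-alikes: they are no part of the job. What is shaped like the part that bears scraper_center but pink or purple is not meant.

How it is judged:
By the outcome, as a careful person would: the job done as asked, in the order asked, and still so for the second after the job is handed in, with the robot touching nothing.
It also fails if it takes over 67 s, if anything falls off the work surface, if the arm or the gripper's body presses on something with over 40 N, if the wrist force passes 120 N, or if a joint passes its speed limit or range.

## Working session

There is one attempt and no reset: what is moved stays moved. The work goes in short steps, Python scripts to look and compute and a tool call to move; the robot and the scene stay as the last step left them, time stands still between calls to the robot, and variables do not carry over. Pictures are saved under pics/ and viewed, at most 10 in all, crops included, and the job is handed in when it is done.

Besides the shell and the picture viewer there is one more tool, called after ">>>" as name(argument=value, ...), one argument or row to a line, values as JSON. send_rows: Moves the arm, as the interface text tells. Its arguments: {"type":"object","properties":{"increments":{"type":"array"},"newtons":{"type":"number"}},"required":["increments"]}

```bash
mkdir -p pics; ls
python3 - <<'E'
from workcell import *
import cv2,numpy as np
print(observe())
for n in ("scene","top"):
    cv2.imwrite(f"pics/{n}0.png",grab_frame(n)); p=camera_params(n); print(n,p)
E
```

```text
pics
{'clock': 0.0, 'qpos': array([ 1.0788127 ,  0.52197649, -0.03633302,  1.60002346,  0.02121761,
        1.02107797, -0.11280536]), 'qd': array([-7.69968219e-04,  2.56859388e-03,  3.58895856e-04,  1.78466691e-03,
       -4.10929386e-04, -5.06629037e-05, -8.57218190e-05]), 'joint_efforts': array([-1.36921826e-03, -9.27123070e+01,  1.97900422e+00, -3.69940567e+01,
        1.77030772e-02,  8.08440585e-03, -1.10294042e-05]), 'position': array([ 0.25569399, -0.56993235,  0.23074352]), 'tool_rot': array([-3.14049668e+00,  9.05831913e-05,  4.21782699e-01]), 'force': array([-0.08889164,  0.12166826,  0.80335788]), 'moment': array([ 0.00076909, -0.00032272, -0.00474353]), 'finger_force': 0.0, 'grip_width': 0.08541228893478259}
scene {'fovy': 43.3755829280115, 'cx': 311.58741351515897, 'cy': 240.04151664288437, 'extrinsics': array([[-0.43318975,  0.90129689,  0.00324888,  0.28831502],
       [ 0.62992647,  0.30533532, -0.71411693, -0.19182475],
       [-0.64462337, -0.30730158, -0.7000189 ,  1.62986135],
       [ 0.        ,  0.        ,  0.        ,  1.        ]])}
top {'fovy': 56.33557328160272, 'cx': 321.52439812395335, 'cy': 238.1239510605517, 'extrinsics': array([[-0.01169236, -0.9996559 , -0.02348124, -0.08169551],
       [-0.993477  ,  0.01427756, -0.11313532,  0.4769537 ],
       [ 0.11343165,  0.02200525, -0.99330208,  1.03993959],
       [ 0.        ,  0.        ,  0.        ,  1.        ]])}
```

View pics/top0.png

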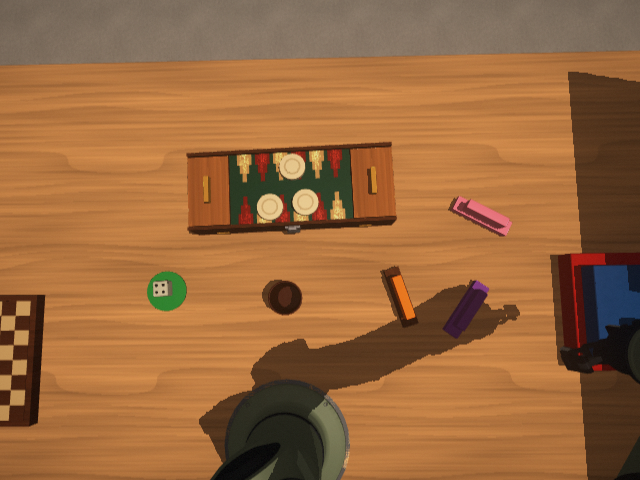

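View pics/scene0.png

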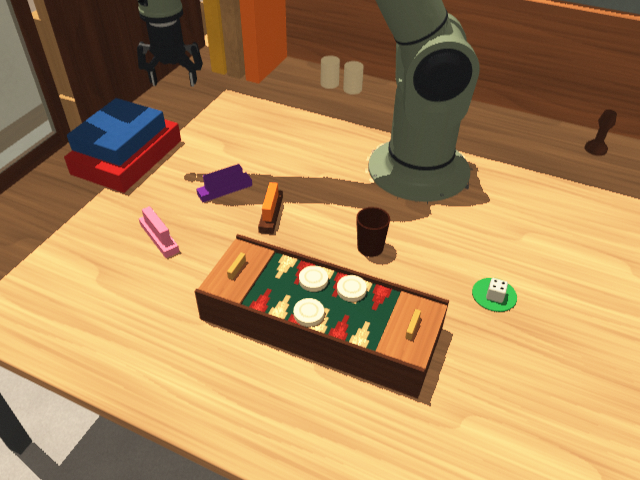

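The top view shows the case centred near (291,187), with tabs at (206,189) on the left and (373,180) on the right. The checkers are at (292,166), (270,207) and (305,202). The orange scraper is at (401,297) and the cube at (161,289).

```bash
cat > h.py <<'E'
from workcell import *
import cv2,numpy as np
from scipy.spatial.transform import Rotation as R
def ray(n,uv,z):
    p=camera_params(n); f=240/np.tan(np.radians(p["fovy"]/2)); E=p["extrinsics"]
    d=np.array([(uv[0]-p["cx"])/f,(uv[1]-p["cy"])/f,1.])
    if n=="wrist":
        r=np.hypot(d[0],d[1]); d=np.array([*(d[:2]/r*np.sin(r)),np.cos(r)])
    o=-E[:3,:3].T@E[:3,3]; d=E[:3,:3].T@d
    return o+d*(z-o[2])/d[2]
def blobs(im,lo,hi,amin=30,roi=None):
    m=cv2.inRange(cv2.cvtColor(im,cv2.COLOR_BGR2HSV),lo,hi)
    if roi: k=np.zeros_like(m);x0,y0,x1,y1=roi;k[y0:y1,x0:x1]=255;m&=k
    cs=cv2.findContours(m,cv2.RETR_EXTERNAL,cv2.CHAIN_APPROX_NONE)[0]
    return [c for c in cs if cv2.contourArea(c)>=amin]
def rect(n,c,z):
    "world min-area rect of contour on plane z: centre, long dir angle, sizes"
    P=np.array([ray(n,q,z)[:2] for q in c[:,0,:]]).astype(np.float32)
    (cx,cy),(w,h),a=cv2.minAreaRect(P*1000)
    if w<h: w,h,a=h,w,a+90
    return np.round([cx,cy,w,h,(a+90)%180-90],1)
def totool(target,yaw):
    "shift in tool mm and turn (deg about tool axes) to a world TCP, pointing down"
    s=observe(); A=R.from_euler("xyz",s["tool_rot"]); B=R.from_euler("xyz",[np.pi,0,yaw])
    return np.round(A.inv().apply(np.array(target)-s["position"])*1000,1),np.round((A.inv()*B).as_rotvec(degrees=True),2)
E
python3 - <<'E'
from h import *
im=cv2.imread("pics/top0.png"); sc=cv2.imread("pics/scene0.png")
for nm,lo,hi,roi,z,src in [("tab",(15,120,120),(28,255,255),(190,165,220,210),.106,"top"),("tab",(15,120,120),(28,255,255),(362,160,384,200),.106,"top"),
 ("chk",(10,20,150),(30,90,255),(230,145,355,228),.092,"top"),("scr",(5,180,150),(17,255,255),(375,260,425,335),.062,"top"),("green",(50,150,60),(75,255,255),(140,260,195,320),.005,"top")]:
    for c in blobs(im,lo,hi,25,roi): print(nm,rect("top",c,z), c.mean((0,1)).round(1))
# case yaw: field green edges
m=[c for c in blobs(im,(65,80,20),(90,255,120),200,(215,140,365,230))]
for c in m: print("field",rect("top",c,.078))
for n,a,i in [("scr",(5,180,150),sc)]:
    for c in blobs(i,(5,180,150),(17,255,255),25,(250,170,290,240)): print("scene scr",rect("scene",c,.062))
for r in [(215,245,255,285),(395,300,430,345)]:
    for c in blobs(sc,(18,120,100),(28,255,255),25,r): print("scene tab",rect("scene",c,.106))
for p in [(313,274),(351,285),(309,309)]: print("scene chk",ray("scene",p,.092).round(4))
for r in [(187,157),(391,144),(191,233),(396,221)]: print("railcorner",ray("top",r,.09).round(4))
E
```

```text
tab [582.5 169.1  57.5  11.3   1.1] [205.3 188.5]
tab [ 597.6 -206.6   59.5   10.9    2.3] [373.4 179.5]
scr [ 336.6 -272.1   99.2   21.9   18. ] [403.4 296.8]
green [356.6 289.3  92.8  88.7  89.4] [166.1 290.7]
scene scr [ 351.8 -264.2  139.8   25.9   20. ]
scene tab [ 596.5 -206.2   57.    10.4    2.2]
scene tab [ 589.1 -245.4   55.2   25.    32.2]
scene tab [581.3 170.1  57.4  10.5   2.3]
scene chk [ 0.5454 -0.0549  0.092 ]
scene chk [0.539  0.0265 0.092 ]
scene chk [ 0.6311 -0.0224  0.092 ]
railcorner [0.6607 0.2178 0.09  ]
railcorner [ 0.6824 -0.2504  0.09  ]
railcorner [0.4844 0.2047 0.09  ]
railcorner [ 0.5047 -0.2563  0.09  ]
```

Run:
```python
from h import *
print(totool([.5957,-.1725,.17],np.radians(2.3)))
```

```text
(array([ 472.9, -223.4,   61. ]), array([-6.000e-02,  2.000e-02,  2.186e+01]))
```

>>> send_rows(
  increments=[
    [[473,-223.5,61],[0,0,21.9],-1],
    [[473,-223.5,61],[0,0,21.9],-1],
    [[473,-223.5,61],[0,0,21.9],-1],
    [[473,-223.5,61],[0,0,21.9],-1],
    [[473,-223.5,61],[0,0,21.9],-1],
    [[473,-223.5,61],[0,0,21.9],-1],
    [[473,-223.5,61],[0,0,21.9],-1],
    [[473,-223.5,61],[0,0,21.9],-1],
    [[473,-223.5,61],[0,0,21.9],-1],
    [[473,-223.5,61],[0,0,21.9],-1],
  ],
  newtons=30,
)

```text
clock: 1.1
position: [0.5781, -0.1928, 0.1732]
tool_rot: [-3.142, 0.0, 0.039]
force: [0.2, -0.3, 0.8]
grip_width: 0.0001
finger_force: 0.0
```

>>> send_rows(
  increments=[
    [[0,0,0],[0,0,0],-1],
    [[0,0,0],[0,0,0],-1],
    [[0,0,0],[0,0,0],-1],
  ],
)

```text
clock: 1.4
position: [0.5765, -0.1956, 0.1735]
tool_rot: [3.141, 0.001, 0.038]
force: [-0.7, 0.1, 0.5]
grip_width: 0.0003
finger_force: 0.0
```

Run:
```python
from h import *
print(observe()["position"],totool([.5957,-.1725,.09],np.radians(2.3)))
im=grab_frame("wrist"); cv2.imwrite("pics/w1.png",im)
```

```text
[ 0.57648329 -0.19556513  0.17351101] (array([ 20.1, -22.3,  83.5]), array([ 0.02,  0.04, -0.1 ]))
```

View pics/w1.png

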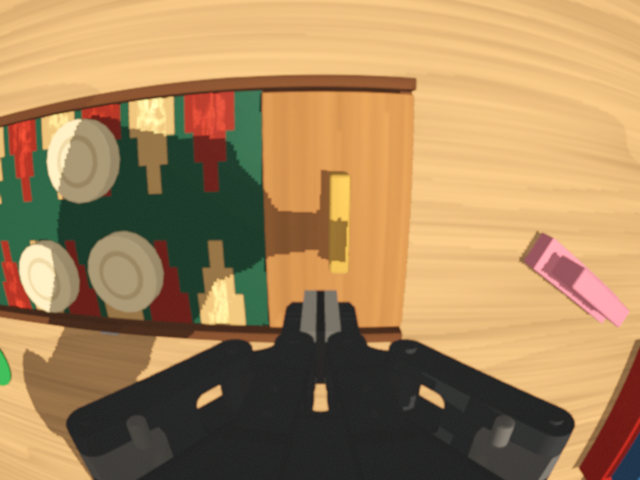

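The wrist view shows the right tab at (340,222), the shut fingertips at (320,300), and the checkers well clear to the left. I'll check the tab position from here.

Run:
```python
from h import *
im=cv2.imread("pics/w1.png")
for c in blobs(im,(15,120,80),(28,255,255),300,(325,165,356,280)): print(rect("wrist",c,.106))
for p in [(83,160),(126,271),(49,276)]: print(ray("wrist",p,.092).round(3))
for p in [(263,95),(268,325)]: print("edge",ray("wrist",p,.084).round(4))
```

```text
[ 597.4 -207.2   69.4   18.5    2.5]
[ 0.635 -0.029  0.092]
[ 0.555 -0.057  0.092]
[0.545 0.021 0.092]
edge [ 0.6732 -0.1567  0.084 ]
edge [ 0.5159 -0.1607  0.084 ]
```

>>> send_rows(
  increments=[
    [[20,-24,0],[0,0,0],-1],
    [[20,-24,40],[0,0,0],-1],
    [[20,-24,70],[0,0,0],-1],
    [[20,-24,82],[0,0,0],-1],
    [[20,-24,82],[0,0,0],-1],
    [[20,-24,82],[0,0,0],-1],
  ],
)

```text
clock: 2.05
position: [0.5966, -0.1707, 0.0929]
tool_rot: [3.141, -0.001, 0.038]
force: [0.5, 0.1, 0.5]
grip_width: -0.0
finger_force: 0.0
```

>>> send_rows(
  increments=[
    [[0,3,0],[0,0,0],-1],
    [[0,6,0],[0,0,0],-1],
    [[0,9,0],[0,0,0],-1],
    [[0,11,0],[0,0,0],-1],
    [[0,13,0],[0,0,0],-1],
    [[0,13,0],[0,0,0],-1],
  ],
)

```text
clock: 2.65
position: [0.5967, -0.1831, 0.0917]
tool_rot: [3.142, 0.0, 0.039]
force: [-0.1, -0.6, 0.3]
grip_width: -0.0001
finger_force: 0.0
```

>>> send_rows(
  increments=[
    [[0,1,0],[0,0,0],-1],
    [[0,2,0],[0,0,0],-1],
    [[0,3,0],[0,0,0],-1],
    [[0,4,0],[0,0,0],-1],
    [[0,4,0],[0,0,0],-1],
  ],
)

```text
clock: 3.15
position: [0.5969, -0.1868, 0.0916]
tool_rot: [-3.141, 0.0, 0.039]
force: [0.4, 0.1, 0.0]
grip_width: 0.0
finger_force: 0.0
```

>>> send_rows(
  increments=[
    [[0,1,0],[0,0,0],-1],
    [[0,2,0],[0,0,0],-1],
    [[0,3,0],[0,0,0],-1],
    [[0,4,0],[0,0,0],-1],
    [[0,4,0],[0,0,0],-1],
  ],
)

```text
clock: 3.65
position: [0.5971, -0.191, 0.0916]
tool_rot: [3.142, -0.0, 0.039]
force: [-0.3, 0.4, -0.1]
grip_width: 0.0002
finger_force: 0.2
```

>>> send_rows(
  increments=[
    [[0,1,0],[0,0,0],-1],
    [[0,2,0],[0,0,0],-1],
    [[0,3,0],[0,0,0],-1],
    [[0,3,0],[0,0,0],-1],
  ],
)

```text
clock: 4.05
position: [0.5972, -0.194, 0.0917]
tool_rot: [3.142, -0.0, 0.039]
force: [-0.1, 0.1, -0.2]
grip_width: 0.0
finger_force: 0.2
```

>>> send_rows(
  increments=[
    [[0,1,0],[0,0,0],-1],
    [[0,2,0],[0,0,0],-1],
    [[0,2,0],[0,0,0],-1],
  ],
)

```text
clock: 4.35
position: [0.5972, -0.196, 0.0917]
tool_rot: [3.142, -0.0, 0.039]
force: [0.7, 0.4, 0.4]
grip_width: -0.0002
finger_force: 0.2
```

>>> send_rows(
  increments=[
    [[0,1,0],[0,0,0],-1],
    [[0,2,0],[0,0,0],-1],
    [[0,2,0],[0,0,0],-1],
  ],
)

```text
clock: 4.65
position: [0.5973, -0.198, 0.0917]
tool_rot: [3.141, -0.0, 0.039]
force: [-0.6, 0.2, -0.4]
grip_width: 0.0
finger_force: 0.2
```

Run:
```python
from h import *
im=grab_frame("wrist"); im2=grab_frame("top")
a=cv2.resize(im[120:420,200:500],(500,500)); b=cv2.resize(im2[140:240,350:410],None,fx=5,fy=5)
cv2.imwrite("pics/w2.png",np.hstack([a,b]))
for c in blobs(im2,(15,120,120),(28,255,255),15,(355,150,400,205)): print(rect("top",c,.106))
```

```text
(no output)
```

View pics/w2.png

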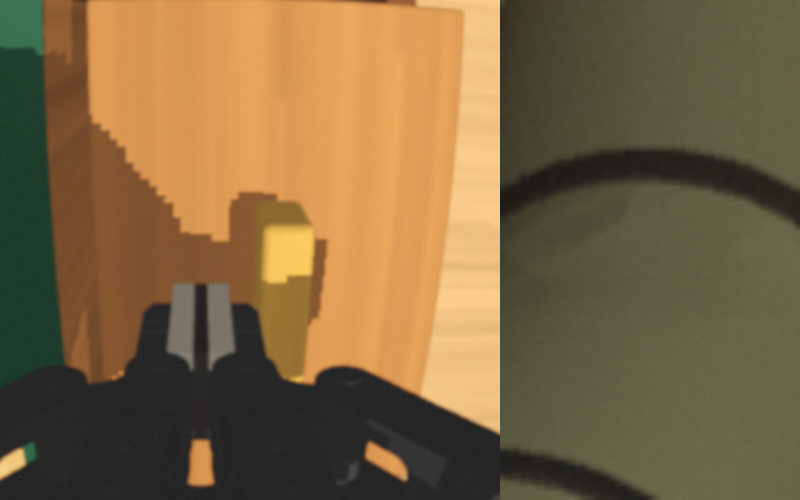

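The crop shows the right finger's back against the tab, and a dark strip between the field and the cover edge. The cover may already have slid, so I'll measure it.

Run:
```python
from h import *
for q in [(288,252),(262,228),(313,226),]: print(ray("wrist",(200+q[0]*.6,120+q[1]*.6),.106).round(4))
for q in [(45,60),(87,60)]: print(ray("wrist",(200+q[0]*.6,120+q[1]*.6),.084).round(4),ray("wrist",(200+q[0]*.6,120+q[1]*.6),.078).round(4))
```

```text
[ 0.6205 -0.2167  0.106 ]
[ 0.626  -0.2104  0.106 ]
[ 0.6269 -0.2219  0.106 ]
[ 0.6601 -0.1569  0.084 ] [ 0.6598 -0.1554  0.078 ]
[ 0.6602 -0.1676  0.084 ] [ 0.6598 -0.1665  0.078 ]
```

The right cover has moved about 11 mm with almost no force, and a wedged one would have stopped at 6 mm. So the right cover is the free one, and I'll open it to its stop.

>>> send_rows(
  increments=[
    [[0,6,0],[0,0,0],-1],
    [[0,14,0],[0,0,0],-1],
    [[0,22,0],[0,0,0],-1],
    [[0,30,0],[0,0,0],-1],
    [[0,38,0],[0,0,0],-1],
    [[0,46,0],[0,0,0],-1],
    [[0,53,0],[0,0,0],-1],
    [[0,58,0],[0,0,0],-1],
    [[0,62,0],[0,0,0],-1],
    [[0,62,0],[0,0,0],-1],
  ],
)

```text
clock: 5.75
position: [0.5996, -0.2605, 0.0916]
tool_rot: [3.141, 0.0, 0.039]
force: [0.1, 0.1, 0.5]
grip_width: 0.0002
finger_force: 0.0
```

>>> send_rows(
  increments=[
    [[0,1,0],[0,0,0],-1],
    [[0,2,0],[0,0,0],-1],
    [[0,3,0],[0,0,0],-1],
    [[0,3,0],[0,0,0],-1],
  ],
)

```text
clock: 6.15
position: [0.5999, -0.2627, 0.0916]
tool_rot: [-3.141, 0.0, 0.04]
force: [0.4, 2.1, -0.9]
grip_width: -0.0
finger_force: 0.5
```

>>> send_rows(
  increments=[
    [[0,1,0],[0,0,0],-1],
    [[0,2,0],[0,0,0],-1],
    [[0,2,0],[0,0,0],-1],
  ],
)

```text
clock: 6.45
position: [0.6, -0.2649, 0.0916]
tool_rot: [3.142, -0.0, 0.039]
force: [-0.4, -0.5, -0.3]
grip_width: 0.0001
finger_force: 0.3
```

>>> send_rows(
  increments=[
    [[0,1,0],[0,0,0],-1],
    [[0,2,0],[0,0,0],-1],
    [[0,2,0],[0,0,0],-1],
  ],
)

```text
clock: 6.75
position: [0.6, -0.2665, 0.0916]
tool_rot: [-3.141, 0.0, 0.04]
force: [-1.0, 2.7, -0.0]
grip_width: -0.0003
finger_force: 1.8
```

>>> send_rows(
  increments=[
    [[0,1,0],[0,0,0],-1],
    [[0,2,0],[0,0,0],-1],
    [[0,2,0],[0,0,0],-1],
  ],
)

```text
clock: 7.05
position: [0.6001, -0.2668, 0.0916]
tool_rot: [-3.139, 0.001, 0.041]
force: [-4.1, 12.4, 4.3]
grip_width: 0.0002
finger_force: 6.3
```

Run:
```python
from h import *
im=grab_frame("wrist"); cv2.imwrite("pics/w3.png",im)
for c in blobs(im,(15,120,80),(28,255,255),100,(320,150,450,350)): print(c[:,0].min(0),c[:,0].max(0),rect("wrist",c,.106))
```

```text
[320 150] [449 349] [ 627.4 -291.    86.5   50.5    8.7]
```

The cover is at its stop, with 12 N of resistance. Next I'll back off, rise and go above the scraper.

>>> send_rows(
  increments=[
    [[0,-6,0],[0,0,0],-1],
    [[0,-8,-30],[0,0,0],-1],
    [[0,-8,-80],[0,0,0],-1],
  ],
)

```text
clock: 7.4
position: [0.5984, -0.2601, 0.1699]
tool_rot: [-3.14, 0.005, 0.04]
force: [0.4, -0.7, 0.5]
grip_width: 0.0001
finger_force: 0.0
```

Run:
```python
from h import *
print(totool([.34,-.271,.16],np.radians(18.5)))
```

```text
(array([-258.6,    0.6,   11.1]), array([ -0.12,   0.25, -16.21]))
```

>>> send_rows(
  increments=[
    [[-259,0,10],[0,0,-16.2],1],
    [[-259,0,10],[0,0,-16.2],1],
    [[-259,0,10],[0,0,-16.2],1],
    [[-259,0,10],[0,0,-16.2],1],
    [[-259,0,10],[0,0,-16.2],1],
    [[-259,0,10],[0,0,-16.2],1],
    [[-259,0,10],[0,0,-16.2],1],
    [[-259,0,10],[0,0,-16.2],1],
    [[-259,0,10],[0,0,-16.2],1],
  ],
)

```text
clock: 8.3
position: [0.3423, -0.271, 0.1617]
tool_rot: [3.141, -0.001, 0.323]
force: [0.3, 0.9, -0.1]
grip_width: 0.0857
finger_force: 0.0
```

Run:
```python
from h import *
print(observe()["position"])
im=grab_frame("wrist"); cv2.imwrite("pics/w4.png",im)
top=grab_frame("top");cv2.imwrite("pics/t4.png",top)
for c in blobs(im,(5,150,60),(17,255,255),300): print(c[:,0].min(0),c[:,0].max(0),rect("wrist",c,.062))
```

```text
[ 0.34234468 -0.27096204  0.16168069]
[295 146] [341 316] [ 345.5 -267.7  121.9   30.8   18. ]
[435   0] [512  28] [ 533.4 -322.3   61.5   22.3  -61. ]
```

View pics/w4.png

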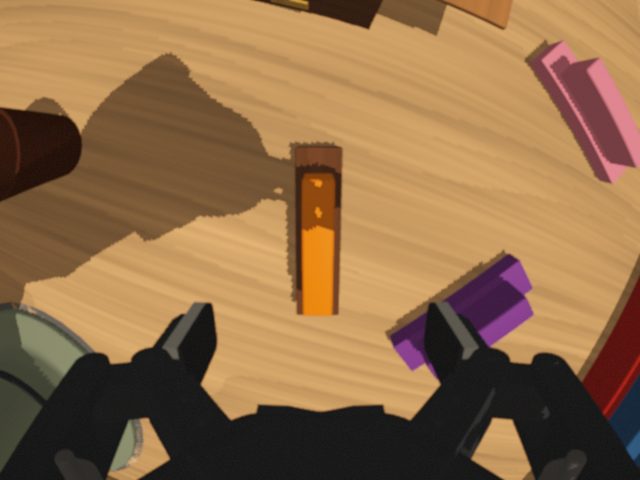

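The wrist view shows the rib roughly at x 302–335, y 172–315, with the purple look-alike close to the right finger at (390,335). I'll compute positions and narrow the opening before descending.

Run:
```python
from h import *
im=cv2.imread("pics/w4.png")
P=[ray("wrist",q,.062) for q in [(303,175),(334,175),(302,315),(338,315)]]
for p in P: print(p.round(4))
c=np.mean(P,0); print("c",c, )
t=cv2.imread("pics/t4.png")
c2=[x for x in blobs(t,(5,150,60),(17,255,255),100,(375,255,430,335))]
for x in c2: print("top",rect("top",x,.062))
s=observe(); A=R.from_euler("xyz",s["tool_rot"])
for q,z in [((388,337),.02),((410,369),.0),((505,255),.022)]:
    w=ray("wrist",q,z); print("purple in tool",(A.inv().apply(w-s["position"])*1000).round(0))
print(totool([*c[:2],.028],np.radians(18)))
```

```text
[ 0.3821 -0.2455  0.062 ]
[ 0.3885 -0.2648  0.062 ]
[ 0.2849 -0.2759  0.062 ]
[ 0.2933 -0.301   0.062 ]
c [ 0.33718114 -0.27182494  0.062     ]
top [ 342.  -261.4  178.4  106.7   -1.4]
purple in tool [-101.   61.  141.]
purple in tool [-153.   92.  161.]
purple in tool [-23. 163. 140.]
(array([ -4.8,  -0.6, 133.5]), array([-0.  , -0.01,  0.53]))
```

>>> send_rows(
  increments=[
    [[-5,-0.5,40],[0,0,0.5],0.4],
    [[-5,-0.5,80],[0,0,0.5],0.4],
    [[-5,-0.5,115],[0,0,0.5],0.4],
    [[-5,-0.5,133],[0,0,0.5],0.4],
    [[-5,-0.5,133],[0,0,0.5],0.4],
    [[-5,-0.5,133],[0,0,0.5],-1],
    [[-5,-0.5,133],[0,0,0.5],-1],
    [[-5,-0.5,133],[0,0,0.5],-1],
    [[-5,-0.5,133],[0,0,0.5],-1],
    [[-5,-0.5,133],[0,0,0.5],-1],
  ],
  newtons=50,
)

```text
clock: 9.4
position: [0.3368, -0.2725, 0.0297]
tool_rot: [3.14, -0.001, 0.313]
force: [-1.1, 1.5, 9.1]
grip_width: 0.0214
finger_force: 51.9
```

>>> send_rows(
  increments=[
    [[0,0,-30],[0,0,0],-1],
    [[0,0,-80],[0,0,0],-1],
    [[0,0,-130],[0,0,0],-1],
    [[0,0,-180],[0,0,0],-1],
    [[0,0,-180],[0,0,0],-1],
  ],
)

```text
clock: 9.9
position: [0.3381, -0.2736, 0.2148]
tool_rot: [3.134, -0.006, 0.313]
force: [0.1, -1.0, -3.5]
grip_width: 0.0213
finger_force: 50.5
```

Run:
```python
from h import *
print(observe()["grip_width"],totool([.5852,.0885,.18],np.radians(2.3)))
im=grab_frame("top")
for c in blobs(im,(10,20,150),(30,90,255),100,(230,145,355,228)): print(rect("top",c,.092))
```

```text
0.02127860143573134 (array([ 346.4, -268.7,   34.8]), array([ 0.4 , -0.41, 15.63]))
[552.  -53.1  53.3  53.   44.6]
```

>>> send_rows(
  increments=[
    [[346.5,-268.5,15],[0,0,15.6],-1],
    [[346.5,-268.5,15],[0,0,15.6],-1],
    [[346.5,-268.5,15],[0,0,15.6],-1],
    [[346.5,-268.5,15],[0,0,15.6],-1],
    [[346.5,-268.5,15],[0,0,15.6],-1],
    [[346.5,-268.5,15],[0,0,15.6],-1],
    [[346.5,-268.5,15],[0,0,15.6],-1],
    [[346.5,-268.5,15],[0,0,15.6],-1],
    [[346.5,-268.5,15],[0,0,15.6],-1],
    [[346.5,-268.5,15],[0,0,15.6],-1],
  ],
)

```text
clock: 10.95
position: [0.5839, 0.0961, 0.192]
tool_rot: [-3.139, 0.001, 0.047]
force: [-0.5, 0.0, -2.5]
grip_width: 0.0216
finger_force: 50.4
```

>>> send_rows(
  increments=[
    [[0,0,0],[0,0,0],-1],
    [[0,0,0],[0,0,0],-1],
  ],
)

```text
clock: 11.15
position: [0.5821, 0.0892, 0.1928]
tool_rot: [3.141, 0.002, 0.041]
force: [-0.2, -0.6, -1.7]
grip_width: 0.0209
finger_force: 50.4
```

Run:
```python
from h import *
print(observe()["position"],observe()["force"],totool([.5852,.0885,.14],np.radians(2.3)))
im=grab_frame("wrist"); cv2.imwrite("pics/w5.png",im)
```

```text
[0.5820705  0.08920005 0.19275147] [-0.18212989 -0.62473259 -1.70710176] (array([ 3.2,  0.8, 52.7]), array([0.05, 0.1 , 0.04]))
```

View pics/w5.png

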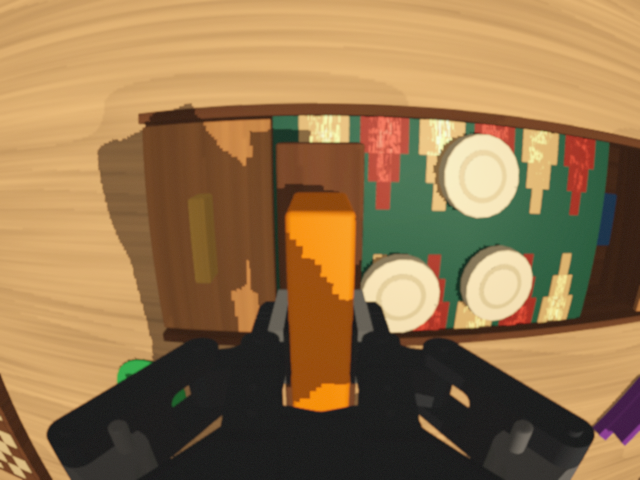

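The wrist view shows the scraper over the left part of the field. The nearest checker is at (400,293), the left cover edge at about x=273, and the right well is open at about x=610.

Run:
```python
from h import *
im=cv2.imread("pics/w5.png")
C=np.array([.5895,-.0185]); t=np.radians(2.3); M=np.array([[np.cos(t),np.sin(t)],[-np.sin(t),np.cos(t)]])
cs=lambda w:(M@(w[:2]-C)*1000).round(1)
for n,q,z in [("chk",(400,293),.092),("chk",(480,176),.092),("chk",(497,284),.092),("cov edge",(272,150),.084),("cov edge",(273,300),.084),("far rail in",(330,115),.09),("near rail in",(230,331),.09),("tab",(203,195),.106),("tab",(204,281),.106),("field end",(610,150),.078)]:
    print(n,cs(ray("wrist",q,z)))
print("tcp",cs(observe()["position"]))
```

```text
chk [-42.4  48.8]
chk [45.  -4.9]
chk [-37.4 -30.1]
cov edge [ 59.3 140. ]
cov edge [-51.4 142.9]
far rail in [ 82.5 101. ]
near rail in [-76.2 177.5]
tab [ 32.6 183.4]
tab [-27.5 188.1]
field end [  75.7 -144. ]
tcp [ -3.  107.5]
```

>>> send_rows(
  increments=[
    [[3.5,-2.5,20],[0,0,0],-1],
    [[3.5,-2.5,45],[0,0,0],-1],
    [[3.5,-2.5,65],[0,0,0],-1],
    [[3.5,-2.5,76],[0,0,0],-1],
    [[3.5,-2.5,79],[0,0,0],-1],
    [[3.5,-2.5,79],[0,0,0],-1],
  ],
)

```text
clock: 11.8
position: [0.5863, 0.0923, 0.115]
tool_rot: [3.142, -0.0, 0.041]
force: [0.3, 0.1, -1.6]
grip_width: 0.0215
finger_force: 50.5
```

>>> send_rows(
  increments=[
    [[0,0,1],[0,0,0],-1],
    [[0,0,2],[0,0,0],-1],
    [[0,0,3],[0,0,0],-1],
    [[0,0,3],[0,0,0],-1],
  ],
)

```text
clock: 12.2
position: [0.5863, 0.0929, 0.1118]
tool_rot: [-3.142, -0.0, 0.041]
force: [0.3, -0.2, -2.5]
grip_width: 0.0215
finger_force: 50.5
```

>>> send_rows(
  increments=[
    [[0,4,2],[0,0,0],-1],
    [[0,10,2],[0,0,0],-1],
    [[0,18,2],[0,0,0],-1],
    [[0,26,2],[0,0,0],-1],
    [[0,34,2],[0,0,0],-1],
    [[0,42,2],[0,0,0],-1],
    [[0,50,2],[0,0,0],-1],
    [[0,58,2],[0,0,0],-1],
    [[0,66,2],[0,0,0],-1],
    [[0,74,2],[0,0,0],-1],
  ],
)

```text
clock: 13.2
position: [0.5894, 0.0183, 0.1097]
tool_rot: [-3.141, 0.0, 0.041]
force: [0.3, 1.3, -1.5]
grip_width: 0.0217
finger_force: 50.4
```

>>> send_rows(
  increments=[
    [[0,8,0],[0,0,0],-1],
    [[0,16,0],[0,0,0],-1],
    [[0,24,0],[0,0,0],-1],
    [[0,32,0],[0,0,0],-1],
    [[0,38,0],[0,0,0],-1],
    [[0,44,0],[0,0,0],-1],
    [[0,50,0],[0,0,0],-1],
    [[0,56,0],[0,0,0],-1],
    [[0,62,0],[0,0,0],-1],
    [[0,68,0],[0,0,0],-1],
  ],
)

```text
clock: 14.2
position: [0.5922, -0.0495, 0.1097]
tool_rot: [-3.142, 0.0, 0.041]
force: [-1.2, 1.7, -1.7]
grip_width: 0.0209
finger_force: 50.5
```

Run:
```python
from h import *
print(observe()["position"])
im=grab_frame("wrist"); cv2.imwrite("pics/w6.png",im)
```

```text
[ 0.59217823 -0.04949048  0.1096509 ]
```

View pics/w6.png

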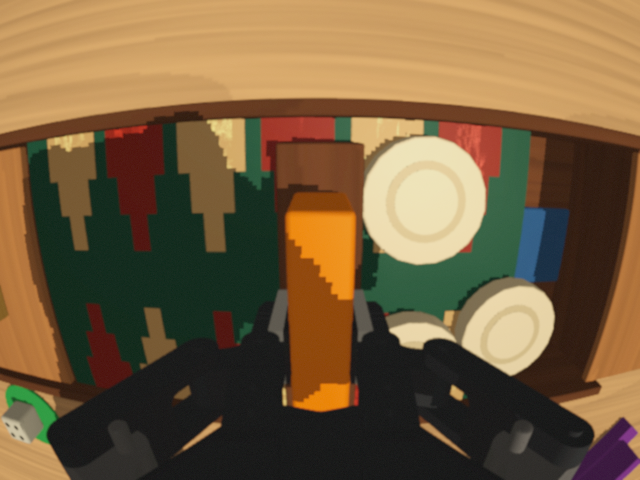

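The three checkers are ahead of the scraper, and the first, at (505,327), is starting over the well edge. I'll keep sweeping.

>>> send_rows(
  increments=[
    [[0,6,0],[0,0,0],-1],
    [[0,12,0],[0,0,0],-1],
    [[0,18,0],[0,0,0],-1],
    [[0,24,0],[0,0,0],-1],
    [[0,30,0],[0,0,0],-1],
    [[0,36,0],[0,0,0],-1],
    [[0,42,0],[0,0,0],-1],
    [[0,48,0],[0,0,0],-1],
    [[0,48,0],[0,0,0],-1],
  ],
)

```text
clock: 15.15
position: [0.5941, -0.0982, 0.1096]
tool_rot: [3.141, 0.0, 0.04]
force: [-0.1, -0.4, -1.4]
grip_width: 0.0212
finger_force: 50.5
```

>>> send_rows(
  increments=[
    [[0,6,0],[0,0,0],-1],
    [[0,12,0],[0,0,0],-1],
    [[0,18,0],[0,0,0],-1],
    [[0,24,0],[0,0,0],-1],
    [[0,30,0],[0,0,0],-1],
    [[0,36,0],[0,0,0],-1],
    [[0,42,0],[0,0,0],-1],
    [[0,48,0],[0,0,0],-1],
    [[0,52,0],[0,0,0],-1],
    [[0,52,0],[0,0,0],-1],
  ],
)

```text
clock: 16.15
position: [0.5962, -0.1497, 0.1096]
tool_rot: [3.141, 0.0, 0.04]
force: [0.3, 0.2, -2.6]
grip_width: 0.0209
finger_force: 50.4
```

Run:
```python
from h import *
print(observe()["position"])
im=grab_frame("wrist"); cv2.imwrite("pics/w7.png",im)
```

```text
[ 0.59623106 -0.14971452  0.10964208]
```

View pics/w7.png

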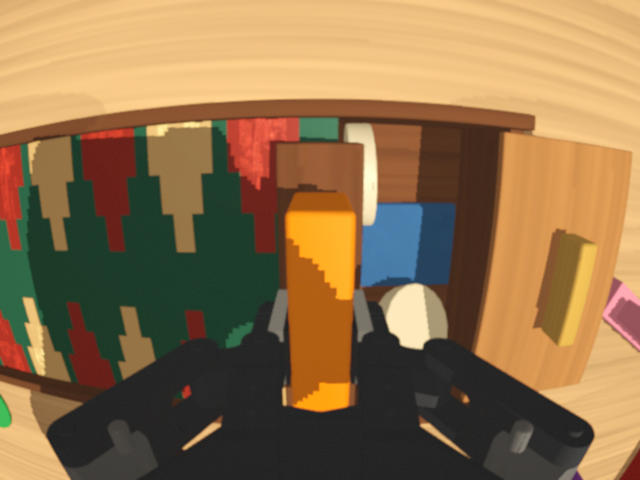

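The field behind the scraper is clear. Two checkers show in the well, one standing on edge at (360,175) and one at (415,315). I'll retreat to mid-field and look.

>>> send_rows(
  increments=[
    [[0,-15,0],[0,0,0],-1],
    [[0,-35,0],[0,0,0],-1],
    [[0,-60,0],[0,0,0],-1],
    [[0,-85,0],[0,0,0],-1],
    [[0,-105,0],[0,0,0],-1],
    [[0,-120,0],[0,0,0],-1],
    [[0,-120,0],[0,0,0],-1],
    [[0,-120,0],[0,0,0],-1],
  ],
)

```text
clock: 17.0
position: [0.5913, -0.029, 0.1097]
tool_rot: [3.141, 0.0, 0.042]
force: [0.2, 0.4, -2.0]
grip_width: 0.0211
finger_force: 50.4
```

Run:
```python
from h import *
print(observe()["position"])
im=grab_frame("wrist"); cv2.imwrite("pics/w8.png",im)
```

```text
[ 0.59129769 -0.02899432  0.10967995]
```

View pics/w8.png

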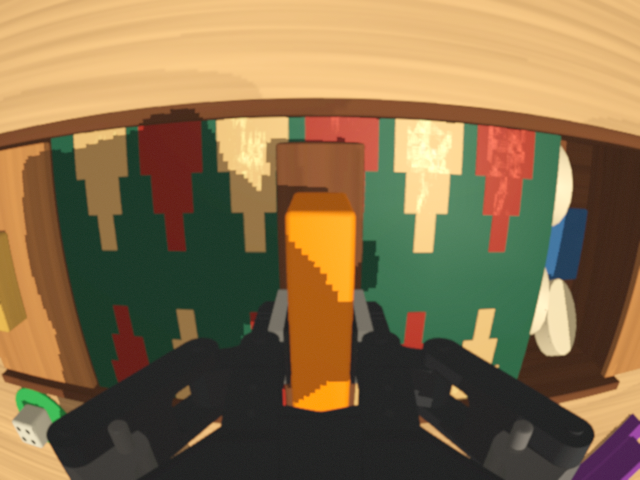

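The field is clear and all three checkers are in the right well, at about (563,185), (540,300) and (560,318), hidden partly behind the field edge. I'll set the scraper down.

>>> send_rows(
  increments=[
    [[0,0,1],[0,0,0],-1],
    [[0,0,2],[0,0,0],-1],
    [[0,0,2],[0,0,0],-1],
  ],
)

```text
clock: 17.35
position: [0.5913, -0.0299, 0.1078]
tool_rot: [3.141, -0.0, 0.04]
force: [-2.2, -1.1, 4.2]
grip_width: 0.0216
finger_force: 51.3
```

>>> send_rows(
  increments=[
    [[0,0,0.5],[0,0,0],-1],
    [[0,0,1],[0,0,0],-1],
    [[0,0,1],[0,0,0],-1],
  ],
)

```text
clock: 17.65
position: [0.5914, -0.0298, 0.1077]
tool_rot: [3.141, -0.0, 0.04]
force: [-8.9, -1.3, 21.6]
grip_width: 0.0217
finger_force: 53.7
```

>>> send_rows(
  increments=[
    [[0,0,-1],[0,0,0],-1],
    [[0,0,-1],[0,0,0],0],
    [[0,0,-1],[0,0,0],0.2],
    [[0,0,-1],[0,0,0],0.4],
    [[0,0,-1],[0,0,0],0.4],
    [[0,0,-20],[0,0,0],0.4],
    [[0,0,-60],[0,0,0],0.4],
    [[0,0,-100],[0,0,0],0.4],
    [[0,0,-140],[0,0,0],0.4],
    [[0,0,-140],[0,0,0],0.4],
  ],
)

```text
clock: 18.65
position: [0.5934, -0.029, 0.2519]
tool_rot: [3.141, -0.008, 0.041]
force: [0.7, 0.4, -0.5]
grip_width: 0.0595
finger_force: 0.0
```

Run:
```python
from h import *
print(observe()["position"],observe()["force"])
im=grab_frame("wrist"); sc=grab_frame("scene"); s=cv2.resize(sc[210:410,180:530],(490,280)); w=cv2.resize(im,(373,280))
o=np.zeros((570,490,3),np.uint8); o[:280]=s; o[290:,:373]=w; cv2.imwrite("pics/f.png",o)
```

```text
[ 0.59342804 -0.02900225  0.25185846] [ 0.73331257  0.38342245 -0.5441092 ]
```

View pics/f.png

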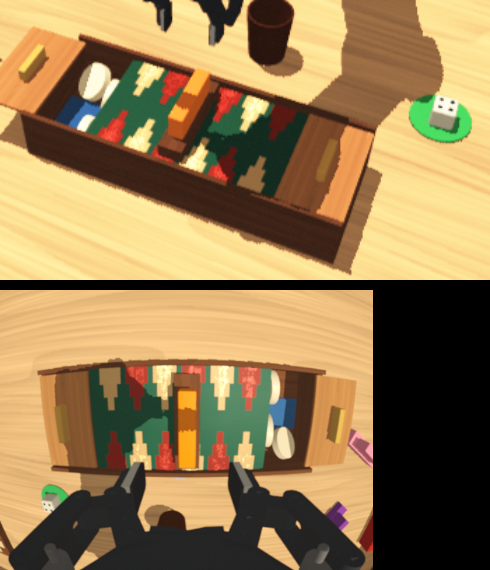

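The final views show the scraper upright on the clear field, the right cover open and the left one shut. All three checkers are in the well and the cube is on its coaster.

```bash
python3 -c "
from workcell import *
print(job_done())"
```

```text
the job is handed in; nothing more can be done
None
```

The job is done and handed in at about 19 s on the robot's clock: the right cover was the free one and is fully open, all three checkers are in the right well, the scraper stands upright on the cleared field, and the left cover and doubling cube were never touched.

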